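# Fetch the check weight from behind the bottles

### The job

The balance is to be checked with the brass weight that sits sunk in its aluminium holder behind the white jar and the slim white bottle. Stand the jar and the bottle together in the empty side tray, then press the holder's lever fully down so that the weight rises, and stand the weight upright in the middle of the balance pan. After that put the jar and the bottle back upright, each in the middle of its own mat: the jar on the larger mat, the bottle on the smaller one.

Things in the scene. Friction and masses are not known exactly. Their poses are not given: they have to be found in the camera images.
- jar: White wide-mouth plastic jar with a paper label, round, 135 mm tall, body 68 mm across up to 92 mm height, then a shoulder up to a ribbed white screw cap 53 mm across that spans heights 101 to 135 mm. About 0.26 kg. Origin: centre of its underside, z up. It starts on wide_mat. Grip it by the cap.
- bottle: White slim plastic bottle with a paper label, round, 150 mm tall, body 54 mm across up to 98 mm height, then a sloping shoulder up to a ribbed white screw cap 31 mm across that spans heights 117 to 150 mm. About 0.2 kg. Origin: centre of its underside, z up. It starts on small_mat. Grip it by the cap.
- weight: Plain brass cylinder, 30 mm across and 36 mm tall, 0.2 kg, upright. Origin: centre of its underside. At the start it is sunk flush in the round pocket of the holder (underside 28 mm above the bench, top level with the holder's top at 64 mm); the pressed lever raises it straight up by about 19 mm, and it stays up, loose in the pocket.
- holder: Aluminium block, 70 x 70 mm, 64 mm high, fixed to the bench, with the pocket for the weight in the middle of its top. Origin: centre of its underside, z up; its -x side (roughly towards the robot) carries the ejector lever. The two mats lie 75 mm in front of its centre (its -x) and 57 mm to either side of the lever, crowding the lever.
- ejector (a joint): Ejector lever, a rocker of steel in front of the holder: 0 rad at rest (pad up), 0.44 rad pressed fully down to its stop. Takes about 6 to 9 N down on the pad, has friction and stays where it is left.
- ejector_pad (a point): Top middle of the lever's steel finger pad (pad 26 mm along the lever, 20 mm wide), about 98 mm in front of the holder's centre (holder -x). It is 48 mm above the bench at rest and 24 mm when fully down, moving almost straight down (under 3 mm along the holder's x).
- wide_mat: Larger round grey mat, 86 mm across, 3 mm thick, fixed to the bench, the jar's place. Origin: centre of its underside.
- small_mat: Smaller round grey mat, 72 mm across, 3 mm thick, fixed to the bench, the bottle's place. Origin: centre of its underside. Left and right of the two mats change from start to start.
- tray: Empty white plastic tray, fixed, 240 mm along its x by 160 mm along its y outside, floor 4 mm thick, rim 14 mm high, walls 4 mm. Origin: centre of its underside. Stands to the left or to the right of the holder. Side by side along its x there is room for jar and bottle.
- balance: White laboratory balance, body 200 x 170 mm and 50 mm high, fixed, with a round steel pan 110 mm across whose top is 60 mm above the bench. Origin: on the bench straight below the pan's centre; the display lies to its -x. Nothing taller than 60 mm but jar and bottle stands within 60 mm of the listed things. Tray and balance stand on different sides of the holder.
Not all that is in view belongs to the job. Leave any purple or red look-alike of the jar alone. Leave any turquoise look-alike of the small_mat alone.

How it is judged (in metres and radians):
On the way, in this order (a step that is already met when the one before it is completed fails the run):
1. the jar and the bottle both stand released in the side tray (x of jar in the frame of tray between -0.09 and 0.09 m and y of jar in the frame of tray between -0.06 and 0.06 m and z of each of jar, bottle in the frame of tray below 0.012 m and angle between each of jar, bottle's own z axis and vertical below 0.1 rad and x of bottle in the frame of tray between -0.09 and 0.09 m and y of bottle in the frame of tray between -0.06 and 0.06 m and contact force between each of jar, bottle and the fingers below 0.3 N), for 0.2 s.
2. with both still in the tray, the lever is pressed down and the weight has risen in its pocket (value of joint ejector above 0.36 rad and z of weight in the frame of holder above 0.04 m and horizontal distance between weight and holder below 0.01 m and x of jar in the frame of tray between -0.09 and 0.09 m and y of jar in the frame of tray between -0.06 and 0.06 m and z of each of jar, bottle in the frame of tray below 0.012 m and angle between each of jar, bottle's own z axis and vertical below 0.1 rad and x of bottle in the frame of tray between -0.09 and 0.09 m and y of bottle in the frame of tray between -0.06 and 0.06 m), for 0.2 s.
3. with both still in the tray, the weight stands released in the middle of the balance pan (horizontal distance between weight and balance below 0.015 m and z of weight in the frame of balance between 0.054 and 0.066 m and angle between each of weight, jar, bottle's own z axis and vertical below 0.1 rad and contact force between weight and the fingers below 0.3 N and linear speed of weight below 0.02 m/s and angular speed of weight below 0.2 rad/s and x of jar in the frame of tray between -0.09 and 0.09 m and y of jar in the frame of tray between -0.06 and 0.06 m and z of each of jar, bottle in the frame of tray below 0.012 m and x of bottle in the frame of tray between -0.09 and 0.09 m and y of bottle in the frame of tray between -0.06 and 0.06 m), for 0.2 s.
At the end, for the whole second after the job is handed in: The weight stands upright on the balance pan within 15 mm of its centre; the jar stands upright on the larger mat and the bottle on the smaller mat, each within 12 mm of the mat's centre; all released and at rest (horizontal distance between weight and balance below 0.015 m and z of weight in the frame of balance between 0.054 and 0.066 m and angle between each of weight, jar, bottle's own z axis and vertical below 0.1 rad and contact force between each of weight, jar, bottle and the fingers below 0.3 N and linear speed of each of weight, jar, bottle below 0.02 m/s and angular speed of each of weight, jar, bottle below 0.2 rad/s and horizontal distance between jar and wide_mat below 0.012 m and z of jar in the frame of wide_mat below 0.009 m and horizontal distance between bottle and small_mat below 0.012 m and z of bottle in the frame of small_mat below 0.009 m); the robot touches nothing.
It also fails if it takes over 128 s, if anything falls off the work surface, if the arm or the gripper's body presses on something with over 40 N, if the wrist force passes 120 N, or if a joint passes its speed limit or range.

### The arm

A 7-joint arm with a two-finger parallel gripper is mounted at the origin on the work surface. World frame = base frame: x ahead of the robot, y to its left, z up, the work surface at z = 0. Lengths are in m, angles in degrees, forces in N, time in s.
With the tool pointing down it reaches from about 0.425 to 0.925 m from the base axis. Payload 6.8 kg.
Tool frame: the origin (TCP) lies midway between the tips of the shut fingers; the grasp point (between the pads) lies 19 mm behind it; z points along the fingers, y is the line along which they close (so a half turn about z gives the same grasp; the last joint's range is limited). The gripper opens to 88 mm and grips with 3 to 60 N. Pads are 20 mm wide; open, the fingers measure 115 mm over their backs; the gripper's body (75 mm by 178 mm) begins 61 mm behind the grasp point.
Start: joints at [65.713, 27.33, 1.283, 89.118, -0.659, 63.558, -4.761], TCP at [0.21, -0.642, 0.223] pointing down, gripper open.
Joint ranges: [-169.35, 169.35], [-19.33, 120.38], [-80.79, 83.38], [13.8, 139.57], [-78.32, 258.32], [9.67, 109.79], [-169.56, 169.56]. Speed limits (degrees/s): [136.94, 136.94, 180, 180, 180, 180, 180].

### API

Orientations are given as [roll, pitch, yaw] about the fixed x, y, z axes, in that order (R = Rz(yaw) Ry(pitch) Rx(roll)).
In Python, from workcell import arm, eyes gives the robot as it stands. The module is installed in compiled form; this text tells all that it offers.
- The arm moves only by the tool play_rows, never from a script. Its argument "increments" is a list of rows, each a list of 3 entries, a list of its own where there are three numbers: the shift along the tool's x, y, z in cm, then the turn, a rotation vector about the tool's x, y, z in degrees, then the opening, from 0 (shut) to 1 (fully open). A call has exactly 8 rows; each row is the pose to reach, as a shift and turn from the pose commanded when the call began, along the tool's axes at that moment; what a row does not reach only later rows make up. A row lasts 1/8 s, in which the tool goes at most 62.5 mm and 10.7 degrees, less where a joint would pass 70% of its speed; a pose out of reach is approached as far as the arm can. A call with a gripper value outside its range is refused whole. The fingers move at their own pace and stop on an object; "newtons" is the grip in N (left out, the last holds). Time passes only in rows, so rows that repeat a pose let the fingers close, or fill a call up. It gives the time, the measured TCP pose, the force, the opening and the grip force at its end, in the units of the state.
- arm.state(): the state, without advancing time (a new reading comes with each control period).
- eyes.get_image(name): name is "side" or "top" or "wrist"; returns a dict with "img" (400x640x3 uint8, blue, green, red), "camera_matrix" (3x3 intrinsics, pixels), "R" (3x3) and "t" (3): a world point X has camera coordinates R X + t. Camera axes: x right, y down, z forward; pixel columns grow to the right and rows downward; lengths in m; the calibration is good to about 2 mm. A picture is of the moment at which its call begins. There is no depth.
- arm.finish_job(): hands the job in; it is judged then, once.
The state is a dict: "time_s": time; "joints": joint angles; "qd": joint speeds; "effort": joint torques, N m; "position": TCP position; "eef_rot": TCP orientation; "force": force on the tool from outside, world axes, zero at the start; "moment": the same for the moment, N m; "grip_width": finger opening in m; "gripper_force": force on a finger pad.
Only numpy, scipy, OpenCV 4.12 (cv2) and the standard library are available. Lean on these libraries where they do the work, as an engineer would, in place of code of your own. Each camera call takes 0.05 s, during which the arm holds its last target. There are 200 camera calls.

## Working session

There is one attempt and no reset: what is moved stays moved. The work goes in short steps, Python scripts to look and compute and a tool call to move; the robot and the scene stay as the last step left them, time stands still between calls to the robot, and variables do not carry over. Pictures are saved under pics/ and viewed, at most 14 in all, crops included, and the job is handed in when it is done.

Besides the shell and the picture viewer there is one more tool, called after "Emit:" in YAML: its name, and indented under it one key for each argument. play_rows: Moves the arm, as the interface text tells. Its arguments: {"type":"object","properties":{"increments":{"type":"array","items":{"type":"array"}},"newtons":{"type":"number"}},"required":["increments"]}

```bash
mkdir -p pics; python3 - <<'E'
from workcell import arm, eyes
import cv2,pickle
d={}
for n in("side","top"):
    d[n]=eyes.get_image(n); cv2.imwrite(f"pics/{n}0.png",d[n]["img"])
    print(n,d[n]["camera_matrix"].tolist(),(-d[n]["R"].T@d[n]["t"]).tolist(),d[n]["R"].round(3).tolist())
pickle.dump(d,open("d0.pkl","wb"))
s=arm.state();print(s)
E
```

```text
side [[382.43826221393994, 0.0, 316.3377890978783], [0.0, 382.43826221393994, 198.57286920580339], [0.0, 0.0, 1.0]] [0.3954970939455595, 0.6056728070359974, 0.6588183964442035] [[-0.971, -0.239, 0.009], [-0.156, 0.603, -0.782], [0.181, -0.761, -0.623]]
top [[425.9767722327678, 0.0, 322.7714457803595], [0.0, 425.9767722327678, 197.64761437860577], [0.0, 0.0, 1.0]] [0.38719604643337446, -0.09082755388333082, 1.0117629703232385] [[0.008, -1.0, -0.018], [-0.982, -0.004, -0.191], [0.19, 0.02, -0.981]]
{'time_s': 0.1, 'joints': array([65.71282084, 27.37001794,  1.28022941, 89.16929468, -0.65941165,
       63.55999206, -4.75959426]), 'qd': array([ 0.04815239, -0.10525737, -0.02375631, -0.15442462,  0.07141874,
       -0.09029875, -0.05715017]), 'effort': array([ 4.57566566e-03, -5.84086847e+01,  1.54006373e+00, -2.73313916e+01,
       -5.41958527e-02,  1.30235785e-02,  3.09901293e-05]), 'position': array([ 0.20946162, -0.64112176,  0.22181588]), 'eef_rot': array([-1.79908242e+02,  6.19949524e-03,  1.80960680e+01]), 'force': array([ 0.39210132, -0.575606  ,  0.13804334]), 'moment': array([-0.05651827, -0.01078517,  0.03689527]), 'gripper_force': 0.0, 'grip_width': 0.08788314662303925}
```

View pics/top0.png

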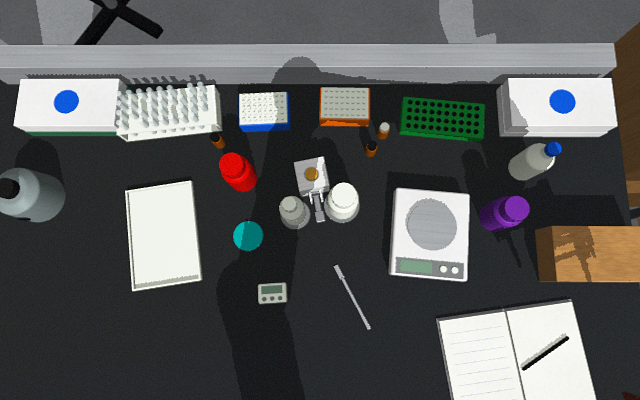

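View pics/side0.png

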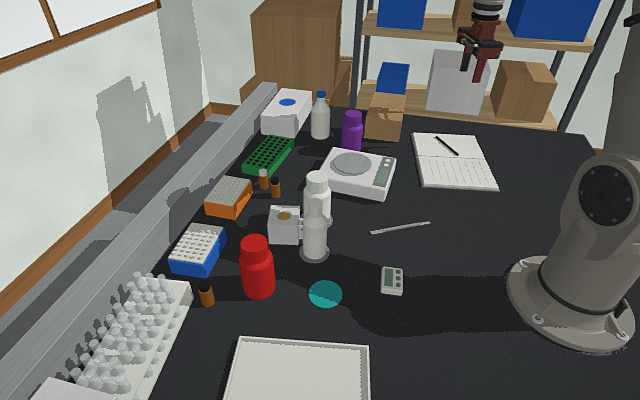

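Top view: tray at (163,235), holder/brass at (311,174), bottle (294,212, in shade), jar (342,202), pan (432,223), red look-alike at (237,172) near the holder. Side view: bottle in front of the jar at (317,210), tray bottom (300,370).

```bash
cat > h.py <<'E'
import numpy as np,cv2
def ray(im,uv,z):
    uv=np.atleast_2d(np.array(uv,float)); K,R,t=im["camera_matrix"],im["R"],im["t"]
    c=-R.T@t; d=np.c_[uv,np.ones(len(uv))]@np.linalg.inv(K).T@R
    return c+d*((z-c[2])/d[:,2])[:,None]
def proj(im,X):
    p=im["camera_matrix"]@(im["R"]@np.array(X,float)+im["t"]); return p[:2]/p[2]
def blob(mask,roi):
    x0,y0,x1,y1=roi; m=np.zeros_like(mask); m[y0:y1,x0:x1]=mask[y0:y1,x0:x1]
    return max(cv2.findContours(m,cv2.RETR_EXTERNAL,cv2.CHAIN_APPROX_NONE)[0],key=cv2.contourArea)[:,0]
E
python3 - <<'E'
import pickle;from h import *
d=pickle.load(open("d0.pkl","rb"));T=d["top"];S=d["side"]
g=cv2.cvtColor(T["img"],cv2.COLOR_BGR2GRAY);hsv=cv2.cvtColor(T["img"],cv2.COLOR_BGR2HSV)
c=blob((g>120).astype(np.uint8)*255,(110,165,215,300));q=cv2.minAreaRect(c);b=cv2.boxPoints(q)
w=ray(T,b,.014);print("tray",w.mean(0),w.tolist(),np.linalg.norm(np.diff(w,axis=0),axis=1))
m=cv2.inRange(hsv,(8,110,60),(30,255,255));c=blob(m,(295,160,330,190))
print("brass",len(c),cv2.minEnclosingCircle(c),ray(T,[c.mean(0)],.064))
c=blob((g>90).astype(np.uint8)*255,(380,180,480,285));b=cv2.boxPoints(cv2.minAreaRect(c));w=ray(T,b,.05);print("bal",w.tolist())
pan=((g>100)&(g<185)).astype(np.uint8)*255;c=blob(pan,(400,190,465,254));e=cv2.fitEllipse(c);print("pan",e,ray(T,[e[0]],.06))
cv2.imwrite("pics/c1.png",cv2.resize(T["img"][150:230,265:365],None,fx=8,fy=8/1.08,interpolation=2)[:600])
cv2.imwrite("pics/c2.png",cv2.resize(S["img"][160:270,260:350],None,fx=5,fy=5,interpolation=2))
E
```

```text
tray [0.49167886 0.31018533 0.014     ] [[0.6054721156405778, 0.4174462951066988, 0.014000000000000012], [0.6235387898900043, 0.2474766458877718, 0.014000000000000123], [0.3774550893647123, 0.2068511064955164, 0.014000000000000012], [0.3602494382389319, 0.3689672642947687, 0.014000000000000012]] [0.17092714 0.24941456 0.16302663]
brass 36 ((311.0, 173.81817626953125), 6.546180725097656) [[ 0.62629341 -0.04461933  0.064     ]]
bal [[0.3968268403908431, -0.21716408232498924, 0.050000000000000044], [0.5995612586164142, -0.23514797524254966, 0.050000000000000044], [0.5879035075619993, -0.4152537109633852, 0.050000000000000044], [0.3867617909345703, -0.3903901357003761, 0.050000000000000044]]
pan ((430.8529357910156, 223.99649047851562), (47.35507583618164, 52.63646697998047), 142.6698455810547) [[ 0.51284237 -0.31433748  0.06      ]]
```

View pics/c1.png

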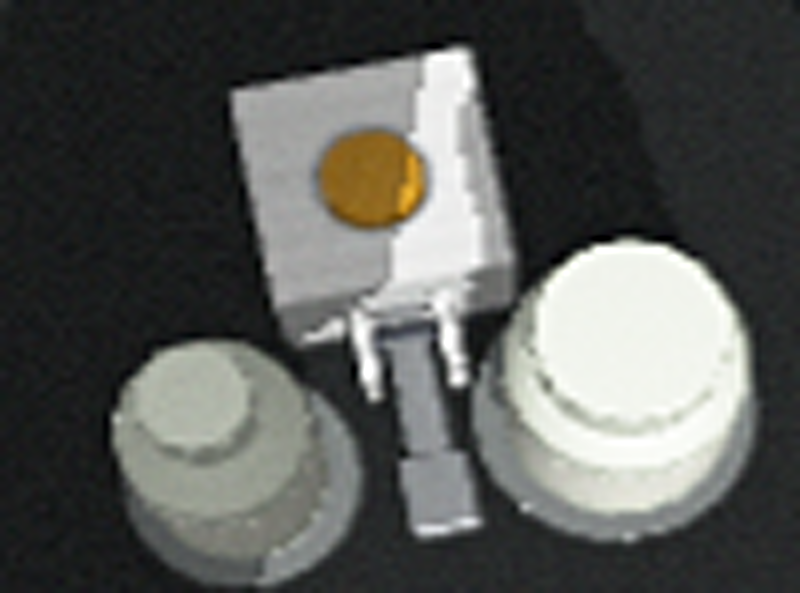

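View pics/c2.png

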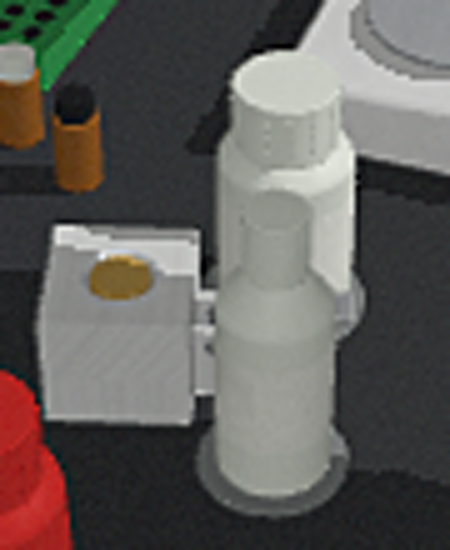

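Crops: bottle cap top at (195,397)/crop, jar cap top (630,330), pad (440,488), holder top corners (233,92),(470,48),(513,262),(275,305); jar on right mat (robot's right), bottle on left.

```bash
python3 - <<'E'
import pickle;from h import *
d=pickle.load(open("d0.pkl","rb"));T=d["top"];S=d["side"]
f=lambda *p:np.array(p)/[8,7.407]+[265,150]-.5
h=ray(T,f((233,92),(470,48),(513,262),(275,305)),.064);print("holder",h.mean(0),h.tolist())
fx=h[:2].mean(0)-h[2:].mean(0);yaw=np.arctan2(fx[1],fx[0]);print("yaw",np.degrees(yaw))
ly=h[0]-h[1];print("yaw2",np.degrees(np.arctan2(-ly[0],ly[1])))
br=np.array([.6263,-.0446]);R=np.array([[np.cos(yaw),-np.sin(yaw)],[np.sin(yaw),np.cos(yaw)]])
for n,o in("pad",(-.098,0)),("L",(-.075,.057)),("R",(-.075,-.057)):print(n,br+R@o)
print("padmeas",ray(T,f((440,488)),.048));print("bottle",ray(T,f((195,397)),.153));print("jar",ray(T,f((630,330)),.138))
s=lambda *p:np.array(p)/5+[260,160]-.5
print("side: bottle",ray(S,s((278,208)),.153),"jar",ray(S,s((287,83)),.138),"brass",ray(S,s((121,278)),.064))
g=cv2.cvtColor(T["img"],cv2.COLOR_BGR2GRAY)
c=blob((g>120).astype(np.uint8)*255,(110,165,215,300)); a=cv2.approxPolyDP(cv2.convexHull(c),5,True)[:,0];print(a.tolist());w=ray(T,a,.014);print(w.round(4).tolist(),w.mean(0))
E
```

```text
holder [ 0.62796856 -0.04466737  0.064     ] [[0.6547978048242427, -0.003996036657583718, 0.06400000000000006], [0.6691948836039294, -0.07225438480403351, 0.06400000000000006], [0.6008378022704238, -0.08503359987417371, 0.06400000000000006], [0.5870437515455706, -0.017385442715226768, 0.06400000000000006]]
yaw 10.882849043110511
yaw2 11.910277958531925
pad [ 0.5300625  -0.06310255]
L [ 0.54188717 -0.00278524]
R [ 0.56341054 -0.11473498]
padmeas [[ 0.53286924 -0.06444568  0.048     ]]
bottle [[ 0.54215136 -0.00422162  0.153     ]]
jar [[ 0.56459827 -0.11617372  0.138     ]]
side: bottle [[ 0.54322919 -0.00342068  0.153     ]] jar [[ 0.56618221 -0.11373592  0.138     ]] brass [[ 0.62841768 -0.04083584  0.064     ]]
[[191, 181], [201, 279], [132, 290], [125, 190]]
[[0.6205, 0.2482, 0.014], [0.3879, 0.2093, 0.014], [0.3617, 0.3679, 0.014], [0.5976, 0.4071, 0.014]] [0.49192302 0.30810669 0.014     ]
```

```bash
cat >> h.py <<'E'
def plan(state,*targets):
    "targets (x,y,z,yaw): successive tool shifts (cm) and turn (deg), each a call of its own"
    from scipy.spatial.transform import Rotation as Ro
    p=np.array(state["position"]); R=Ro.from_euler("xyz",state["eef_rot"],degrees=True)
    for t in targets:
        N=Ro.from_euler("xyz",[180,0,t[3]],degrees=True)
        print(t,"shift",(R.inv().apply(np.array(t[:3])-p)*100).round(2).tolist(),"turn",np.degrees((R.inv()*N).as_rotvec()).round(2).tolist())
        p=np.array(t[:3]);R=N
E
python3 - <<'E'
from workcell import arm;from h import *
plan(arm.state(),(.21,-.642,.33,10),(.38,-.32,.33,10),(.543,-.003,.26,10))
E
```

```text
(0.21, -0.642, 0.33, 10) shift [0.02, 0.08, -10.82] turn [-0.09, 0.01, 8.1]
(0.38, -0.32, 0.33, 10) shift [22.33, -28.76, -0.0] turn [0.0, 0.0, 0.0]
(0.543, -0.003, 0.26, 10) shift [21.56, -28.39, 7.0] turn [0.0, 0.0, 0.0]
```

Emit:
play_rows:
  increments:
    - [[0,0,-5],[0,0,4],1]
    - [[0,0,-10.8],[0,0,8.1],1]
    - [[0,0,-10.8],[0,0,8.1],1]
    - [[0,0,-10.8],[0,0,8.1],1]
    - [[0,0,-10.8],[0,0,8.1],1]
    - [[0,0,-10.8],[0,0,8.1],1]
    - [[0,0,-10.8],[0,0,8.1],1]
    - [[0,0,-10.8],[0,0,8.1],1]

```text
time_s: 1.1
position: [0.2096, -0.6416, 0.3304]
eef_rot: [-180.0, 0.0, 10.0]
force: [-0.1, 0.4, 0.5]
grip_width: 0.0877
gripper_force: 0.0
```

Emit:
play_rows:
  increments:
    - [[2,-2.6,0],[0,0,0],1]
    - [[5,-6.5,0],[0,0,0],1]
    - [[8.5,-11,0],[0,0,0],1]
    - [[12,-15.5,0],[0,0,0],1]
    - [[15.5,-20,0],[0,0,0],1]
    - [[19,-24.5,0],[0,0,0],1]
    - [[22.3,-28.8,0],[0,0,0],1]
    - [[22.3,-28.8,0],[0,0,0],1]

```text
time_s: 2.1
position: [0.3817, -0.3153, 0.3312]
eef_rot: [-180.0, -0.1, 10.5]
force: [-0.3, -0.2, 0.1]
grip_width: 0.0879
gripper_force: 0.0
```

Emit:
play_rows:
  increments:
    - [[2,-2.6,0],[0,0,0],1]
    - [[5,-6.5,0],[0,0,0],1]
    - [[8.5,-11,0],[0,0,0],1]
    - [[12,-15.5,0],[0,0,0],1]
    - [[15.5,-20,0],[0,0,0],1]
    - [[19,-25,3],[0,0,0],1]
    - [[21.6,-28.4,7],[0,0,0],1]
    - [[21.6,-28.4,7],[0,0,0],1]

```text
time_s: 3.1
position: [0.5418, 0.0005, 0.2575]
eef_rot: [-179.9, 0.3, 10.3]
force: [0.5, 0.9, -0.1]
grip_width: 0.088
gripper_force: 0.0
```

```bash
python3 - <<'E'
from workcell import arm,eyes;from h import *
import pickle
s=arm.state();print(s["time_s"],s["position"],s["eef_rot"])
plan(s,(.543,-.003,.125,10))
w=eyes.get_image("wrist");cv2.imwrite("pics/w1.png",w["img"]);pickle.dump(w,open("w1.pkl","wb"))
for n,X in dict(b=(.543,-.003,.153),j=(.565,-.1145,.138),weight=(.6275,-.0436,.064),pad=(.5314,-.063,.048)).items():print(n,proj(w,X))
E
```

```text
3.1 [5.41841502e-01 4.91224438e-04 2.57505666e-01] [-179.86083323    0.29056652   10.28182437]
(0.543, -0.003, 0.125, 10) shift [0.12, 0.4, 13.25] turn [-0.14, 0.29, 0.28]
b [329.55932264 196.82360385]
j [468.64924064 189.81493242]
weight [386.1502831   95.15421878]
pad [381.03370302 189.75692647]
```

View pics/w1.png

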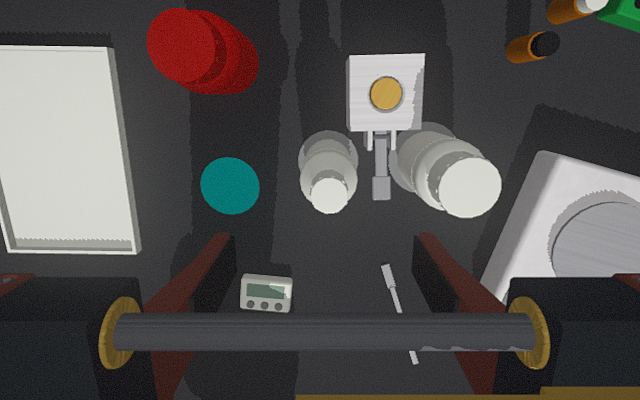

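Wrist view: bottle cap (329,195), jar cap (470,187), weight (386,93), pad (381,188): they agree with the predictions within 2–3 px.

Emit:
play_rows:
  increments:
    - [[0,0,2],[0,0,0],1]
    - [[0,0,5],[0,0,0],1]
    - [[0,0,8],[0,0,0],1]
    - [[0,0,9],[0,0,0],1]
    - [[0,0,9],[0,0,0],1]
    - [[0,0,9],[0,0,0],1]
    - [[0,0,9],[0,0,0],1]
    - [[0,0,9],[0,0,0],1]

```text
time_s: 4.15
position: [0.5431, -0.0021, 0.1713]
eef_rot: [180.0, -0.1, 10.0]
force: [0.9, -0.4, -0.8]
grip_width: 0.0876
gripper_force: 0.0
```

```bash
python3 - <<'E'
from workcell import arm,eyes;from h import *
plan(arm.state(),(.543,-.003,.126,10),(.543,-.003,.30,10),(.546,.317,.30,9.5),(.546,.317,.136,9.5))
E
```

```text
(0.543, -0.003, 0.126, 10) shift [-0.03, 0.09, 4.53] turn [0.02, -0.06, -0.0]
(0.543, -0.003, 0.3, 10) shift [0.0, 0.0, -17.4] turn [0.0, 0.0, 0.0]
(0.546, 0.317, 0.3, 9.5) shift [5.85, -31.46, -0.0] turn [0.0, -0.0, 0.5]
(0.546, 0.317, 0.136, 9.5) shift [0.0, -0.0, 16.4] turn [0.0, 0.0, 0.0]
```

Emit:
play_rows:
  increments:
    - [[0,0.1,2],[0,0,0],1]
    - [[0,0.1,4],[0,0,0],1]
    - [[0,0.1,4.5],[0,0,0],1]
    - [[0,0.1,4.5],[0,0,0],1]
    - [[0,0.1,4.5],[0,0,0],0]
    - [[0,0.1,4.5],[0,0,0],0]
    - [[0,0.1,4.5],[0,0,0],0]
    - [[0,0.1,4.5],[0,0,0],0]
  newtons: 25

```text
time_s: 5.15
position: [0.543, -0.0031, 0.1258]
eef_rot: [180.0, -0.0, 10.0]
force: [-0.7, -0.9, 0.7]
grip_width: 0.0512
gripper_force: 0.0
```

Emit:
play_rows:
  increments:
    - [[0,0,0],[0,0,0],0]
    - [[0,0,0],[0,0,0],0]
    - [[0,0,-2],[0,0,0],0]
    - [[0,0,-5],[0,0,0],0]
    - [[0,0,-9],[0,0,0],0]
    - [[0,0,-13],[0,0,0],0]
    - [[0,0,-16],[0,0,0],0]
    - [[0,0,-17.4],[0,0,0],0]

```text
time_s: 6.15
position: [0.5433, -0.003, 0.301]
eef_rot: [180.0, -0.1, 10.0]
force: [-0.3, 0.4, -1.8]
grip_width: 0.0291
gripper_force: 25.0
```

```bash
python3 - <<'E'
from workcell import arm,eyes;from h import *
plan(arm.state(),(.546,.317,.30,9.5),(.546,.317,.1275,9.5))
E
```

```text
(0.546, 0.317, 0.3, 9.5) shift [5.82, -31.47, 0.1] turn [0.02, -0.1, 0.49]
(0.546, 0.317, 0.1275, 9.5) shift [0.0, -0.0, 17.25] turn [0.0, 0.0, 0.0]
```

Emit:
play_rows:
  increments:
    - [[0.4,-2,0],[0,0,0.5],0]
    - [[1.1,-6,0],[0,0,0.5],0]
    - [[2.2,-12,0],[0,0,0.5],0]
    - [[3.3,-18,0],[0,0,0.5],0]
    - [[4.6,-25,0],[0,0,0.5],0]
    - [[5.5,-30,0],[0,0,0.5],0]
    - [[5.8,-31.5,0],[0,0,0.5],0]
    - [[5.8,-31.5,0],[0,0,0.5],0]

```text
time_s: 7.15
position: [0.5447, 0.3177, 0.2983]
eef_rot: [180.0, 0.1, 9.6]
force: [0.1, 0.2, -1.5]
grip_width: 0.0294
gripper_force: 25.0
```

Emit:
play_rows:
  increments:
    - [[0,0,2],[0,0,0],0]
    - [[0,0,5],[0,0,0],0]
    - [[0,0,9],[0,0,0],0]
    - [[0,0,12],[0,0,0],0]
    - [[0,0,14],[0,0,0],0]
    - [[0,0,15],[0,0,0],0]
    - [[0,0,15.5],[0,0,0],0]
    - [[0,0,15.5],[0,0,0],0]

```text
time_s: 8.15
position: [0.5457, 0.3173, 0.1452]
eef_rot: [-180.0, -0.0, 9.5]
force: [0.2, 0.8, -1.1]
grip_width: 0.0293
gripper_force: 25.0
```

```bash
python3 - <<'E'
from workcell import arm,eyes;from h import *
s=arm.state();print(s["force"],s["position"]);plan(s,(.546,.317,.1275,9.5))
w=eyes.get_image("side");cv2.imwrite("pics/s2.png",w["img"][200:,130:530])
E
```

```text
[ 0.15650531  0.77746054 -1.07591778] [0.54572527 0.31731891 0.14521907]
(0.546, 0.317, 0.1275, 9.5) shift [0.02, 0.04, 1.77] turn [-0.02, -0.05, -0.01]
```

View pics/s2.png

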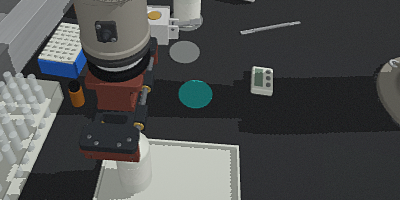

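Bottle hangs upright over the tray (crop 137,165); the small mat is now free at crop (184,50).

Emit:
play_rows:
  increments:
    - [[0,0,0.6],[0,0,0],0]
    - [[0,0,1.1],[0,0,0],0]
    - [[0,0,1.4],[0,0,0],0]
    - [[0,0,1.6],[0,0,0],0]
    - [[0,0,1.7],[0,0,0],0]
    - [[0,0,1.8],[0,0,0],0]
    - [[0,0,1.8],[0,0,0],0]
    - [[0,0,1.8],[0,0,0],0]

```text
time_s: 9.2
position: [0.5458, 0.3173, 0.1277]
eef_rot: [-180.0, -0.1, 9.5]
force: [-1.9, -2.3, 6.1]
grip_width: 0.0292
gripper_force: 25.0
```

Contact (+6 N). Release and rise.

Emit:
play_rows:
  increments:
    - [[0,0,0],[0,0,0],0.5]
    - [[0,0,0],[0,0,0],1]
    - [[0,0,0],[0,0,0],1]
    - [[0,0,0],[0,0,0],1]
    - [[0,0,-2],[0,0,0],1]
    - [[0,0,-6],[0,0,0],1]
    - [[0,0,-10.5],[0,0,0],1]
    - [[0,0,-10.5],[0,0,0],1]

```text
time_s: 10.2
position: [0.5473, 0.3192, 0.2373]
eef_rot: [-179.8, -0.5, 9.5]
force: [0.8, 0.4, -0.6]
grip_width: 0.0878
gripper_force: 0.0
```

```bash
python3 - <<'E'
from workcell import arm,eyes;from h import *
s=arm.state();print(s["force"],s["position"]);plan(s,(.565,-.1145,.235,10),(.565,-.1145,.109,10),(.565,-.1145,.30,10),(.438,.299,.30,9.5),(.438,.299,.1105,9.5))
for n in("side","top"):
    w=eyes.get_image(n);g=cv2.cvtColor(w["img"],cv2.COLOR_BGR2GRAY);cv2.imwrite(f"pics/{n}3.png",w["img"])
    if n=="side":
        c=blob(((g>75)&(g<200)).astype(np.uint8)*255,(292,232,335,268));e=cv2.fitEllipse(c);print("mat",e,ray(w,[e[0]],.003))
E
```

```text
[ 0.76245087  0.40034513 -0.58605107] [0.54726212 0.31917626 0.237343  ]
(0.565, -0.1145, 0.235, 10) shift [-5.4, 43.07, 0.04] turn [-0.2, -0.47, -0.51]
(0.565, -0.1145, 0.109, 10) shift [0.0, -0.0, 12.6] turn [0.0, 0.0, 0.0]
(0.565, -0.1145, 0.3, 10) shift [0.0, 0.0, -19.1] turn [0.0, 0.0, 0.0]
(0.438, 0.299, 0.3, 9.5) shift [-5.33, -42.93, -0.0] turn [0.0, -0.0, 0.5]
(0.438, 0.299, 0.1105, 9.5) shift [0.0, -0.0, 18.95] turn [0.0, 0.0, 0.0]
mat ((314.1247253417969, 251.53610229492188), (21.699155807495117, 29.89417266845703), 90.3925552368164) [[ 0.54378804 -0.00072379  0.003     ]]
```

Emit:
play_rows:
  increments:
    - [[-0.4,3,0],[0,0,-0.5],1]
    - [[-1.1,9,0],[0,0,-0.5],1]
    - [[-1.8,15,0],[0,0,-0.5],1]
    - [[-2.6,21,0],[0,0,-0.5],1]
    - [[-3.3,27,0],[0,0,-0.5],1]
    - [[-4,33,0],[0,0,-0.5],1]
    - [[-4.8,39,0],[0,0,-0.5],1]
    - [[-5.3,42.9,0],[0,0,-0.5],1]

```text
time_s: 11.3
position: [0.5625, -0.1184, 0.2304]
eef_rot: [180.0, 0.2, 9.8]
force: [-0.0, 0.5, 0.0]
grip_width: 0.0877
gripper_force: 0.0
```

Emit:
play_rows:
  increments:
    - [[0,0,0],[0,0,0],1]
    - [[0,0,0],[0,0,0],1]
    - [[0,0,3],[0,0,0],1]
    - [[0,0,5],[0,0,0],1]
    - [[0,0,7],[0,0,0],1]
    - [[0,0,8],[0,0,0],1]
    - [[0,0,8],[0,0,0],1]
    - [[0,0,8],[0,0,0],1]

```text
time_s: 12.3
position: [0.5644, -0.1142, 0.1524]
eef_rot: [180.0, -0.1, 10.0]
force: [-0.8, 0.4, -1.0]
grip_width: 0.088
gripper_force: 0.0
```

```bash
python3 - <<'E'
from workcell import arm,eyes;from h import *
s=arm.state();plan(s,(.565,-.1145,.109,10))
E
```

```text
(0.565, -0.1145, 0.109, 10) shift [0.05, 0.04, 4.34] turn [0.01, -0.07, 0.03]
```

Emit:
play_rows:
  increments:
    - [[0,0,2],[0,0,0],1]
    - [[0,0,4],[0,0,0],1]
    - [[0.1,0,4.3],[0,0,0],0]
    - [[0.1,0,4.3],[0,0,0],0]
    - [[0.1,0,4.3],[0,0,0],0]
    - [[0.1,0,4.3],[0,0,0],0]
    - [[0.1,0,4.3],[0,0,0],0]
    - [[0.1,0,4.3],[0,0,0],0]
  newtons: 25

```text
time_s: 13.3
position: [0.5655, -0.1148, 0.1094]
eef_rot: [180.0, -0.1, 10.0]
force: [-0.5, -0.6, 7.0]
grip_width: 0.0513
gripper_force: 25.0
```

Emit:
play_rows:
  increments:
    - [[0,0,0],[0,0,0],0]
    - [[0,0,-2],[0,0,0],0]
    - [[0,0,-5],[0,0,0],0]
    - [[0,0,-9],[0,0,0],0]
    - [[0,0,-13],[0,0,0],0]
    - [[0,0,-17],[0,0,0],0]
    - [[0,0,-19],[0,0,0],0]
    - [[0,0,-19],[0,0,0],0]

```text
time_s: 14.3
position: [0.5652, -0.1143, 0.2994]
eef_rot: [180.0, -0.1, 10.0]
force: [-0.1, 0.3, -3.3]
grip_width: 0.0511
gripper_force: 25.0
```

```bash
python3 - <<'E'
from workcell import arm,eyes;from h import *
s=arm.state();print(s["force"]);plan(s,(.438,.299,.30,9.5),(.438,.299,.1105,9.5))
w=eyes.get_image("top");cv2.imwrite("pics/top4.png",w["img"])
# bottle in tray: cap
g=cv2.cvtColor(w["img"],cv2.COLOR_BGR2GRAY)
print(proj(w,(.546,.317,.153)),proj(w,(.546,.317,.004)))
cv2.imwrite("pics/c4.png",cv2.resize(w["img"][140:300,100:360],None,fx=3,fy=3))
E
```

```text
[-0.09949123  0.26505237 -3.27050716]
(0.438, 0.299, 0.3, 9.5) shift [-5.34, -42.91, -0.09] turn [0.03, -0.09, 0.5]
(0.438, 0.299, 0.1105, 9.5) shift [0.0, -0.0, 18.95] turn [0.0, 0.0, 0.0]
[133.89417394 200.5707342 ] [161.91847809 211.9289051 ]
```

View pics/c4.png

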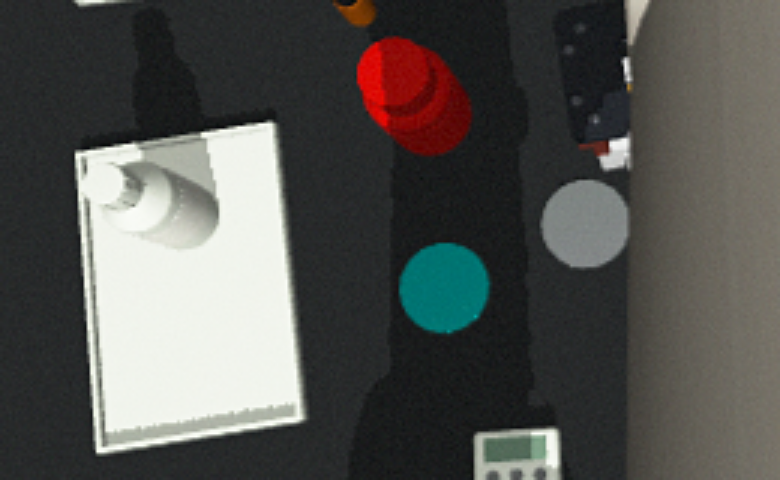

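Bottle stands upright in the tray (cap at crop (108,185), as predicted). Now the jar.

Emit:
play_rows:
  increments:
    - [[-0.3,-2,0],[0,0,0.5],0]
    - [[-1,-8,0],[0,0,0.5],0]
    - [[-1.7,-14,0],[0,0,0.5],0]
    - [[-2.5,-20,0],[0,0,0.5],0]
    - [[-3.2,-26,0],[0,0,0.5],0]
    - [[-4,-32,0],[0,0,0.5],0]
    - [[-4.7,-38,0],[0,0,0.5],0]
    - [[-5.2,-42,0],[0,0,0.5],0]

```text
time_s: 15.35
position: [0.4383, 0.2923, 0.2968]
eef_rot: [180.0, 0.2, 9.7]
force: [0.8, 0.1, -2.2]
grip_width: 0.0514
gripper_force: 25.0
```

Emit:
play_rows:
  increments:
    - [[-0.1,-0.9,0],[0,0,0],0]
    - [[-0.1,-0.9,2],[0,0,0],0]
    - [[-0.1,-0.9,6],[0,0,0],0]
    - [[-0.1,-0.9,10],[0,0,0],0]
    - [[-0.1,-0.9,14],[0,0,0],0]
    - [[-0.1,-0.9,16],[0,0,0],0]
    - [[-0.1,-0.9,17],[0,0,0],0]
    - [[-0.1,-0.9,17],[0,0,0],0]

```text
time_s: 16.35
position: [0.4381, 0.2979, 0.1279]
eef_rot: [180.0, 0.1, 9.5]
force: [-0.4, 0.1, -2.1]
grip_width: 0.0515
gripper_force: 25.0
```

Emit:
play_rows:
  increments:
    - [[0,0,0.6],[0,0,0],0]
    - [[0,0,1.1],[0,0,0],0]
    - [[0,0,1.4],[0,0,0],0]
    - [[0,0,1.6],[0,0,0],0]
    - [[0,0,1.7],[0,0,0],0]
    - [[0,0,1.8],[0,0,0],0]
    - [[0,0,1.8],[0,0,0],0]
    - [[0,0,1.8],[0,0,0],0]

```text
time_s: 17.35
position: [0.4383, 0.2988, 0.1107]
eef_rot: [-180.0, -0.0, 9.5]
force: [-0.5, 0.0, -1.9]
grip_width: 0.0515
gripper_force: 25.0
```

Emit:
play_rows:
  increments:
    - [[0,0,0.1],[0,0,0],0]
    - [[0,0,0.15],[0,0,0],0]
    - [[0,0,0.15],[0,0,0],0]
    - [[0,0,0.15],[0,0,0],0.4]
    - [[0,0,0.15],[0,0,0],1]
    - [[0,0,0.15],[0,0,0],1]
    - [[0,0,0.15],[0,0,0],1]
    - [[0,0,0.15],[0,0,0],1]

```text
time_s: 18.35
position: [0.4382, 0.2988, 0.1091]
eef_rot: [-180.0, 0.0, 9.5]
force: [-0.7, 0.8, -0.9]
grip_width: 0.0864
gripper_force: 0.0
```

Emit:
play_rows:
  increments:
    - [[0,0,0],[0,0,0],1]
    - [[0,0,-2],[0,0,0],1]
    - [[0,0,-6],[0,0,0],1]
    - [[0,0,-10],[0,0,0],1]
    - [[0,0,-13],[0,0,0],1]
    - [[0,0,-13],[0,0,0],1]
    - [[0,0,-13],[0,0,0],1]
    - [[0,0,-13],[0,0,0],1]

```text
time_s: 19.35
position: [0.4377, 0.2982, 0.2379]
eef_rot: [179.9, 0.1, 9.5]
force: [1.4, 0.3, 0.3]
grip_width: 0.0883
gripper_force: 0.0
```

```bash
python3 - <<'E'
from workcell import arm,eyes;from h import *
import pickle
s=arm.state();print(s["force"]);plan(s,(.5314,-.063,.24,11),(.5314,-.063,.07,11))
d={n:eyes.get_image(n) for n in("side","top")};pickle.dump(d,open("d5.pkl","wb"))
cv2.imwrite("pics/c5.png",np.hstack([cv2.resize(d["top"]["img"][130:300,110:370],None,fx=1.5,fy=1.5),cv2.resize(d["side"]["img"][230:400,150:410],None,fx=1.5,fy=1.5)]))
E
```

```text
[1.42005983 0.31505201 0.33510117]
(0.5314, -0.063, 0.24, 11) shift [3.28, 37.17, -0.19] turn [0.05, 0.12, -1.5]
(0.5314, -0.063, 0.07, 11) shift [0.0, -0.0, 17.0] turn [0.0, 0.0, 0.0]
```

View pics/c5.png

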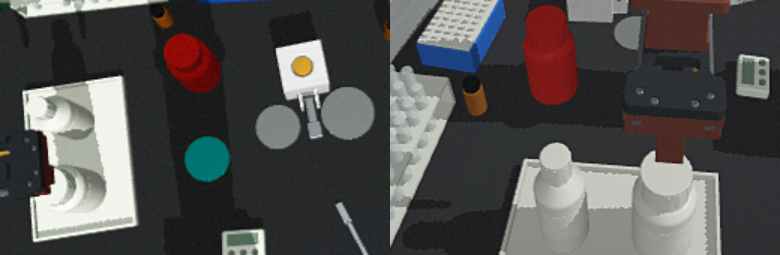

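Both stand upright in the tray; both mats and the lever are free (top crop: small mat (278,127), large mat (348,113), pad (315,130)). Measure those while moving on.

Emit:
play_rows:
  increments:
    - [[0.3,3,0],[0,0,-1.5],1]
    - [[0.8,9,0],[0,0,-1.5],1]
    - [[1.3,15,0],[0,0,-1.5],1]
    - [[1.8,21,0],[0,0,-1.5],0]
    - [[2.4,27,0],[0,0,-1.5],0]
    - [[2.9,33,0],[0,0,-1.5],0]
    - [[3.2,36.5,0],[0,0,-1.5],0]
    - [[3.3,37.2,0],[0,0,-1.5],0]

```text
time_s: 20.45
position: [0.5321, -0.0654, 0.2383]
eef_rot: [-180.0, 0.1, 10.7]
force: [0.4, 0.5, -1.1]
grip_width: 0.0411
gripper_force: 0.0
```

```bash
python3 - <<'E'
import pickle;from h import *
from workcell import arm
d=pickle.load(open("d5.pkl","rb"));T=d["top"];g=cv2.cvtColor(T["img"],cv2.COLOR_BGR2GRAY)
m=((g>75)).astype(np.uint8)*255
for n,roi in("small",(278,195,311,232)),("wide",(324,185,364,225)):
    c=blob(m,roi);e=cv2.fitEllipse(cv2.convexHull(c));print(n,e,ray(T,[e[0]],.003))
hsv=cv2.cvtColor(T["img"],cv2.COLOR_BGR2HSV);c=blob(cv2.inRange(hsv,(8,110,60),(30,255,255)),(295,160,330,190));print("brass",ray(T,[cv2.minEnclosingCircle(c)[0]],.064))
cv2.imwrite("pics/c6.png",cv2.resize(T["img"][150:230,270:370],None,fx=7,fy=7,interpolation=2))
plan(arm.state(),(.5314,-.063,.24,11),(.5314,-.063,.07,11))
E
```

```text
small ((294.76812744140625, 214.19387817382812), (28.926496505737305, 29.785425186157227), 70.90383911132812) [[ 0.5422509  -0.00387104  0.003     ]]
wide ((341.3646240234375, 204.90171813964844), (34.800559997558594, 35.531959533691406), 90.60037994384766) [[ 0.5653891  -0.11552908  0.003     ]]
brass [[ 0.62622741 -0.04449273  0.064     ]]
(0.5314, -0.063, 0.24, 11) shift [-0.02, -0.25, -0.17] turn [-0.0, 0.08, -0.27]
(0.5314, -0.063, 0.07, 11) shift [0.0, -0.0, 17.0] turn [0.0, 0.0, 0.0]
```

View pics/c6.png

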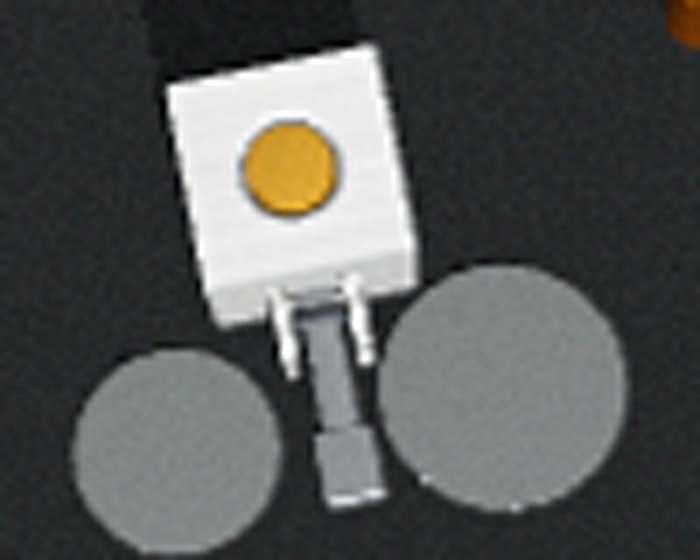

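Lever pad centre at crop (349,462), i.e. (319.5,215.5), as before. Descend onto it with shut fingers.

Emit:
play_rows:
  increments:
    - [[0,0,2],[0,0,0],0]
    - [[0,0,6],[0,0,0],0]
    - [[0,0,10],[0,0,0],0]
    - [[0,0,14],[0,0,0],0]
    - [[0,0,16.5],[0,0,0],0]
    - [[0,0,17],[0,0,0],0]
    - [[0,0,17],[0,0,0],0]
    - [[0,0,17],[0,0,0],0]

```text
time_s: 21.45
position: [0.5331, -0.0623, 0.0704]
eef_rot: [180.0, -0.1, 11.0]
force: [-0.0, 0.1, 0.1]
grip_width: 0.0009
gripper_force: 0.0
```

```bash
python3 - <<'E'
from h import *
from workcell import arm
plan(arm.state(),(.5314,-.063,.045,11),(.5314,-.063,.023,11))
E
```

```text
(0.5314, -0.063, 0.045, 11) shift [-0.19, 0.04, 2.54] turn [0.03, -0.12, 0.02]
(0.5314, -0.063, 0.023, 11) shift [0.0, -0.0, 2.2] turn [0.0, 0.0, 0.0]
```

Emit:
play_rows:
  increments:
    - [[-0.2,0,1],[0,0,0],0]
    - [[-0.2,0,2],[0,0,0],0]
    - [[-0.2,0,2.5],[0,0,0],0]
    - [[-0.2,0,3],[0,0,0],0]
    - [[-0.2,0,3.4],[0,0,0],0]
    - [[-0.2,0,3.8],[0,0,0],0]
    - [[-0.2,0,4.1],[0,0,0],0]
    - [[-0.2,0,4.1],[0,0,0],0]

```text
time_s: 22.45
position: [0.5285, -0.0636, 0.0274]
eef_rot: [180.0, 0.2, 11.0]
force: [-4.1, 0.3, 3.4]
grip_width: 0.0005
gripper_force: 2.1
```

Emit:
play_rows:
  increments:
    - [[0,0,0.2],[0,0,0],0]
    - [[0,0,0.4],[0,0,0],0]
    - [[0,0,0.5],[0,0,0],0]
    - [[0,0,0.6],[0,0,0],0]
    - [[0,0,0.6],[0,0,0],0]
    - [[0,0,0.6],[0,0,0],0]
    - [[0,0,0.6],[0,0,0],0]
    - [[0,0,0.6],[0,0,0],0]

```text
time_s: 23.45
position: [0.5289, -0.0636, 0.0243]
eef_rot: [179.9, 0.2, 11.0]
force: [-14.1, -1.4, 36.0]
grip_width: 0.0002
gripper_force: 19.1
```

Stop reached (z 24 mm, 36 N). Rise and look with the wrist camera.

Emit:
play_rows:
  increments:
    - [[0,0,-1],[0,0,0],0]
    - [[0,0,-4],[0,0,0],0]
    - [[0,0,-8],[0,0,0],0]
    - [[-1,0,-13],[0,0,0],0.4]
    - [[-2,0,-17],[0,0,0],0.8]
    - [[-2,0,-19],[0,0,0],0.8]
    - [[-2,0,-19],[0,0,0],0.8]
    - [[-2,0,-19],[0,0,0],0.8]

```text
time_s: 24.45
position: [0.5101, -0.0669, 0.211]
eef_rot: [-180.0, 0.1, 11.0]
force: [-0.1, 0.3, -0.3]
grip_width: 0.0472
gripper_force: 0.0
```

```bash
python3 - <<'E'
from h import *
from workcell import arm,eyes
s=arm.state();w=eyes.get_image("wrist");cv2.imwrite("pics/w7.png",w["img"])
m=cv2.inRange(cv2.cvtColor(w["img"],cv2.COLOR_BGR2HSV),(8,110,60),(30,255,255))
print(proj(w,(.627,-.044,.083)))
c=blob(m,(200,30,640,300));print(cv2.boundingRect(c),ray(w,[cv2.minEnclosingCircle(c)[0]],.083))
plan(s,(.627,-.044,.18,11),(.627,-.044,.066,11))
E
```

```text
[324.49289439  36.59218454]
(305, 30, 38, 30) [[ 0.62549364 -0.04353438  0.083     ]]
(0.627, -0.044, 0.18, 11) shift [11.91, -0.01, 3.08] turn [-0.03, 0.07, -0.01]
(0.627, -0.044, 0.066, 11) shift [0.0, -0.0, 11.4] turn [0.0, 0.0, 0.0]
```

View pics/w7.png

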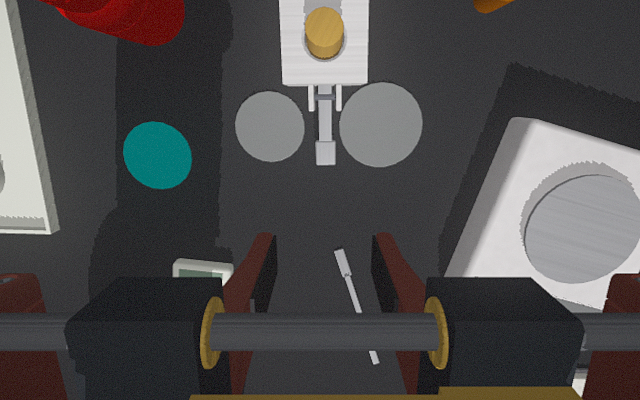

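```bash
python3 - <<'E'
from h import *
from workcell import arm,eyes
s=arm.state();print(s["position"],s["time_s"]);w=eyes.get_image("wrist");t=eyes.get_image("top");sd=eyes.get_image("side")
M=lambda w:cv2.inRange(cv2.cvtColor(w["img"],cv2.COLOR_BGR2HSV),(8,110,60),(30,255,255))
print("wrist",cv2.boundingRect(blob(M(w),(280,0,400,100))))
for n,X in dict(small=(.5425,-.0035,.003),wide=(.5653,-.115,.003),wt=(.627,-.044,.083),wb=(.627,-.044,.064)).items():print(n,proj(w,X))
g=cv2.cvtColor(w["img"],cv2.COLOR_BGR2GRAY);m=(g>85).astype(np.uint8)*255
for r in((228,85,306,165),(338,75,425,170)):
    c=blob(m,r);e=cv2.fitEllipse(c);print(e,ray(w,[e[0]],.003))
for n,im,r in("top",t,(290,150,330,195)),("side",sd,(270,190,300,235)):
    c=blob(M(im),r);print(n,cv2.boundingRect(c),proj(im,(.627,-.044,.083)),proj(im,(.627,-.044,.064)))
cv2.imwrite("pics/c8.png",np.hstack([cv2.resize(w["img"][0:100,270:380],(440,400)),cv2.resize(sd["img"][180:260,260:340],(400,400))]))
E
```

```text
[ 0.50992224 -0.06683505  0.21072838] 24.5
wrist (305, 7, 39, 52)
small [269.93023582 128.71604243]
wide [381.15852129 127.64735547]
wt [324.66841743  36.13464367]
wb [324.63950561  40.00577856]
((269.571044921875, 125.86050415039062), (68.0437240600586, 71.14202880859375), 143.65638732910156) [[ 0.54527396 -0.00270884  0.003     ]]
((378.2249755859375, 121.00558471679688), (81.2063217163086, 96.1436767578125), 144.58116149902344) [[ 0.57120363 -0.11051024  0.003     ]]Traceback (most recent call last):
  File "<stdin>", line 11, in <module>
  File "h.py", line 10, in blob
    return max(cv2.findContours(m,cv2.RETR_EXTERNAL,cv2.CHAIN_APPROX_NONE)[0],key=cv2.contourArea)[:,0]
           ~~~^^^^^^^^^^^^^^^^^^^^^^^^^^^^^^^^^^^^^^^^^^^^^^^^^^^^^^^^^^^^^^^^^^^^^^^^^^^^^^^^^^^^
ValueError: max() iterable argument is empty
```

```bash
python3 - <<'E'
from h import *
from workcell import arm,eyes
w=eyes.get_image("wrist");sd=eyes.get_image("side")
for z in(.064,.083):
  print(proj(sd,(.6265,-.044,z)),[proj(w,(.6265+a,-.044,z)).round(1).tolist() for a in(-.015,0,.015)])
cv2.imwrite("pics/c8.png",np.hstack([cv2.resize(w["img"][0:100,270:380],(440,400)),cv2.resize(sd["img"][180:260,260:330],(350,400))]))
E
```

```text
[284.87834886 214.38374053] [[321.0, 60.6], [324.6, 41.0], [328.2, 20.8]]
[284.53792618 208.24130504] [[320.8, 58.2], [324.6, 37.2], [328.5, 15.5]]
```

View pics/c8.png

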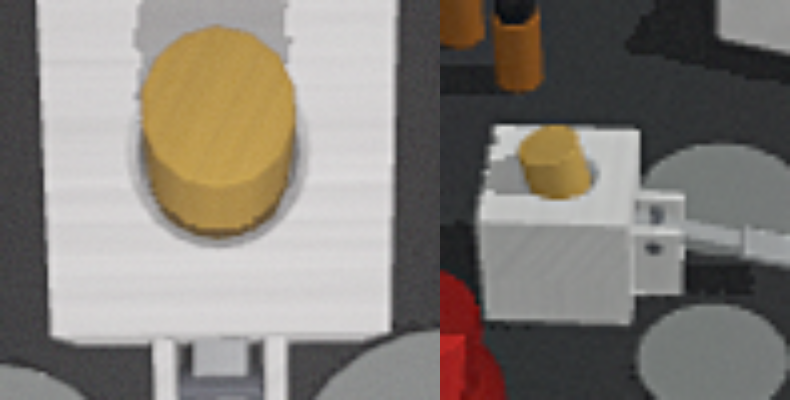

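Crop: the weight has risen but leans ~12° away from the robot in its loose pocket (wrist top centre (324,26), side view lean visible). Gripping with the closing line along the lean (yaw 101° or −79°) will straighten it.

```bash
python3 - <<'E'
from h import *
from workcell import arm
s=arm.state();print(s["joints"])
plan(s,(.628,-.044,.20,-79),(.628,-.044,.067,-79));plan(s,(.628,-.044,.20,101))
E
```

```text
[ 26.3063886   15.57586942 -30.30516358 109.8538913    9.2625844
  57.02512116 -87.1510448 ]
(0.628, -0.044, 0.2, -79) shift [11.99, 0.01, 1.13] turn [0.02, 0.08, 90.0]
(0.628, -0.044, 0.067, -79) shift [0.0, -0.0, 13.3] turn [0.0, 0.0, 0.0]
(0.628, -0.044, 0.2, 101) shift [11.99, 0.01, 1.13] turn [-0.08, 0.02, -90.0]
```

Emit:
play_rows:
  increments:
    - [[0,0,0],[0,0,10],0.7]
    - [[1,0,0],[0,0,20],0.7]
    - [[3,0,0],[0,0,30],0.7]
    - [[5,0,0],[0,0,40],0.7]
    - [[7,0,0],[0,0,50],0.7]
    - [[9,0,0],[0,0,60],0.7]
    - [[11,0,0],[0,0,70],0.7]
    - [[12,0,1],[0,0,80],0.7]

```text
time_s: 25.75
position: [0.6297, -0.0435, 0.2022]
eef_rot: [-179.9, -0.0, -69.3]
force: [0.2, 0.0, 0.3]
grip_width: 0.0614
gripper_force: 0.0
```

Emit:
play_rows:
  increments:
    - [[0,0,0],[0,0,10],0.7]
    - [[0,0,0],[0,0,10],0.7]
    - [[0,0,2],[0,0,10],0.7]
    - [[0,0,5],[0,0,10],0.7]
    - [[0,0,7],[0,0,10],0.7]
    - [[0,0,8],[0,0,10],0.7]
    - [[0,0,8],[0,0,10],0.7]
    - [[0,0,8],[0,0,10],0.7]

```text
time_s: 26.75
position: [0.629, -0.044, 0.123]
eef_rot: [-179.9, -0.0, -79.0]
force: [-0.6, 0.8, 0.6]
grip_width: 0.0611
gripper_force: 0.0
```

```bash
python3 - <<'E'
from h import *
from workcell import arm
s=arm.state();print(s["joints"])
plan(s,(.628,-.044,.067,-79))
E
```

```text
[  -3.92021524   29.09958248    3.05008368  100.77402155   -1.92963116
   50.09589973 -169.02934644]
(0.628, -0.044, 0.067, -79) shift [-0.03, 0.11, 5.6] turn [-0.08, -0.02, -0.01]
```

Joint 7 is at its limit; the half-turned grasp (yaw 101°) is the safe one, so turn back by 180°.

Emit:
play_rows:
  increments:
    - [[0,0,-1],[0,0,-9],0.7]
    - [[0,0,-2],[0,0,-19],0.7]
    - [[0,0,-3],[0,0,-29],0.7]
    - [[0,0,-3],[0,0,-39],0.7]
    - [[0,0,-3],[0,0,-49],0.7]
    - [[0,0,-3],[0,0,-59],0.7]
    - [[0,0,-3],[0,0,-69],0.7]
    - [[0,0,-3],[0,0,-79],0.7]

```text
time_s: 27.75
position: [0.629, -0.0442, 0.1534]
eef_rot: [180.0, -0.1, 0.3]
force: [-0.1, -0.7, 0.3]
grip_width: 0.0615
gripper_force: 0.0
```

Emit:
play_rows:
  increments:
    - [[0,0,0],[0,0,-10],0.7]
    - [[0,0,0],[0,0,-20],0.7]
    - [[0,0,0],[0,0,-30],0.7]
    - [[0,0,0],[0,0,-40],0.7]
    - [[0,0,0],[0,0,-50],0.7]
    - [[0,0,0],[0,0,-60],0.7]
    - [[0,0,0],[0,0,-70],0.7]
    - [[0,0,0],[0,0,-80],0.7]

```text
time_s: 28.75
position: [0.629, -0.0444, 0.1533]
eef_rot: [179.9, 0.0, 80.3]
force: [0.6, -0.2, 0.1]
grip_width: 0.0614
gripper_force: 0.0
```

Emit:
play_rows:
  increments:
    - [[0,0,0],[0,0,-10],0.7]
    - [[0,0,0],[0,0,-20],0.7]
    - [[0,0,1],[0,0,-21],0.7]
    - [[0,0,3],[0,0,-21],0.7]
    - [[0,0,4],[0,0,-21],0.7]
    - [[0,0,4.5],[0,0,-21],0.7]
    - [[0,0,4.5],[0,0,-21],0.7]
    - [[0,0,4.5],[0,0,-21],0.7]

```text
time_s: 29.75
position: [0.6287, -0.0438, 0.1076]
eef_rot: [180.0, 0.0, 101.0]
force: [-0.1, -0.2, -0.4]
grip_width: 0.0612
gripper_force: 0.0
```

```bash
python3 - <<'E'
from h import *
from workcell import arm
s=arm.state();print(s["joints"])
plan(s,(.628,-.044,.067,101))
E
```

```text
[ 24.40467872  34.90680552 -36.25579906  99.25380278  24.73603851
  53.9913754  -10.7747867 ]
(0.628, -0.044, 0.067, 101) shift [-0.0, -0.08, 4.06] turn [0.04, 0.01, -0.02]
```

Emit:
play_rows:
  increments:
    - [[0,0,1],[0,0,0],0.7]
    - [[0,0,2.5],[0,0,0],0.7]
    - [[0,0,3.5],[0,0,0],0.7]
    - [[0,0,4],[0,0,0],0.7]
    - [[0,0,4],[0,0,0],0.7]
    - [[0,0,4],[0,0,0],0.5]
    - [[0,0,4],[0,0,0],0.4]
    - [[0,0,4],[0,0,0],0]
  newtons: 15

```text
time_s: 30.75
position: [0.6288, -0.0439, 0.0676]
eef_rot: [179.9, 0.0, 101.0]
force: [1.8, 0.6, 0.6]
grip_width: 0.0351
gripper_force: 1.1
```

Emit:
play_rows:
  increments:
    - [[0,0,0],[0,0,0],0]
    - [[0,0,0],[0,0,0],0]
    - [[0,0,0],[0,0,0],0]
    - [[0,0,0],[0,0,0],0]
    - [[0,0,-1],[0,0,0],0]
    - [[0,0,-3],[0,0,0],0]
    - [[0,0,-6],[0,0,0],0]
    - [[0,0,-9],[0,0,0],0]

```text
time_s: 31.75
position: [0.6262, -0.0445, 0.1575]
eef_rot: [-179.7, -0.0, 101.0]
force: [0.6, 0.2, -1.7]
grip_width: 0.0294
gripper_force: 15.0
```

```bash
python3 - <<'E'
from h import *
from workcell import arm,eyes
s=arm.state();print(s["grip_width"],s["force"],s["position"])
w=eyes.get_image("side");t=eyes.get_image("top");p=proj(w,s["position"]).astype(int);print(p)
cv2.imwrite("pics/c9.png",cv2.resize(w["img"][p[1]-40:p[1]+60,p[0]-60:p[0]+60],None,fx=5,fy=5))
plan(s,(.513,-.314,.17,101),(.513,-.314,.105,101))
E
```

```text
0.029442432383929178 [ 0.59217898  0.24480681 -1.68753523] [ 0.62616285 -0.0444552   0.1574803 ]
[283 182]
(0.513, -0.314, 0.17, 101) shift [-24.3, -16.25, -1.18] turn [-0.27, -0.01, -0.01]
(0.513, -0.314, 0.105, 101) shift [0.0, -0.0, 6.5] turn [0.0, 0.0, 0.0]
```

View pics/c9.png

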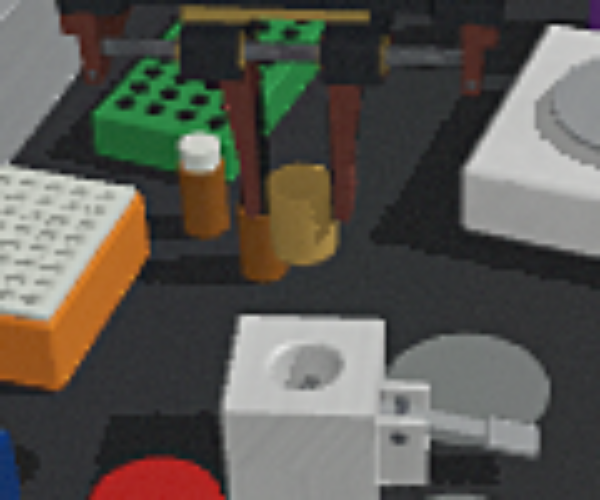

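Weight is held, nearly upright, ~20 mm below the tips; pocket empty. Move over the balance and verify the pan centre from both fixed views (first pictures).

Emit:
play_rows:
  increments:
    - [[-1.5,-1,-1],[0,0,0],0]
    - [[-4.5,-3,-1],[0,0,0],0]
    - [[-8,-5.4,-1],[0,0,0],0]
    - [[-12,-8,-1],[0,0,0],0]
    - [[-16,-10.7,-1],[0,0,0],0]
    - [[-20,-13.4,-1],[0,0,0],0]
    - [[-23,-15.4,-1],[0,0,0],0]
    - [[-24.3,-16.3,-1],[0,0,0],0]

```text
time_s: 32.85
position: [0.5113, -0.3168, 0.1658]
eef_rot: [-179.8, -0.1, 100.7]
force: [0.6, 0.8, -1.9]
grip_width: 0.0292
gripper_force: 15.0
```

```bash
python3 - <<'E'
from h import *
import pickle
from workcell import arm,eyes
d=pickle.load(open("d0.pkl","rb"))
for n,x0,y0,lo in("top",(400,190,465,254),0,0),("side",(322,145,378,182),0,0):
    im=d[n];g=cv2.GaussianBlur(cv2.cvtColor(im["img"],cv2.COLOR_BGR2GRAY),(3,3),0);r=x0
    sub=g[r[1]:r[3],r[0]:r[2]];th,_=cv2.threshold(sub,0,255,cv2.THRESH_OTSU)
    c0=np.array(proj(im,(.513,-.314,.06)));print(n,"otsu",th,"pred",c0,"centre val",g[int(c0[1]),int(c0[0])])
    m=((g>100)&(g<th)).astype(np.uint8)*255;m=cv2.morphologyEx(m,cv2.MORPH_OPEN,np.ones((3,3)))
    e=cv2.fitEllipse(cv2.convexHull(blob(m,r)));print(e,ray(im,[e[0]],.06))
cv2.imwrite("pics/c10.png",np.hstack([cv2.resize(d["top"]["img"][180:290,380:480],(400,440)),cv2.resize(d["side"]["img"][140:210,310:400],(390,440))]))
s=arm.state();print(s["joints"]);plan(s,(.513,-.314,.10,101))
E
```

```text
top otsu 201.0 pred [430.69863964 223.92572808] centre val 170
((430.7501525878906, 224.13609313964844), (48.48176193237305, 53.43135452270508), 141.13851928710938) [[ 0.51252645 -0.31409575  0.06      ]]
side otsu 105.0 pred [351.32276155 162.04130535] centre val 146Traceback (most recent call last):
  File "<stdin>", line 10, in <module>
  File "h.py", line 10, in blob
    return max(cv2.findContours(m,cv2.RETR_EXTERNAL,cv2.CHAIN_APPROX_NONE)[0],key=cv2.contourArea)[:,0]
           ~~~^^^^^^^^^^^^^^^^^^^^^^^^^^^^^^^^^^^^^^^^^^^^^^^^^^^^^^^^^^^^^^^^^^^^^^^^^^^^^^^^^^^^
ValueError: max() iterable argument is empty
```

```bash
python3 - <<'E'
from h import *
from workcell import arm
plan(arm.state(),(.513,-.314,.09,101))
E
```

```text
(0.513, -0.314, 0.09, 101) shift [0.24, 0.25, 7.58] turn [-0.21, -0.05, -0.28]
```

Emit:
play_rows:
  increments:
    - [[0,0,0],[0,0,0],0]
    - [[0,0,2],[0,0,0],0]
    - [[0,0,4],[0,0,0],0]
    - [[0,0,6],[0,0,0],0]
    - [[0,0,7],[0,0,0],0]
    - [[0,0,7.5],[0,0,0],0]
    - [[0,0,7.5],[0,0,0],0]
    - [[0,0,7.5],[0,0,0],0]

```text
time_s: 33.85
position: [0.5152, -0.3138, 0.0928]
eef_rot: [179.9, 0.0, 101.0]
force: [0.1, 0.5, -2.5]
grip_width: 0.0295
gripper_force: 15.0
```

```bash
python3 - <<'E'
from h import *
from workcell import arm
s=arm.state();print(s["joints"]);plan(s,(.513,-.314,.08,101))
E
```

```text
[ 50.63593458  33.19038632 -33.88388516 103.72268388  23.44017525
  50.14296726  16.77937324]
(0.513, -0.314, 0.08, 101) shift [0.03, -0.22, 1.28] turn [0.05, 0.05, -0.01]
```

Emit:
play_rows:
  increments:
    - [[0,-0.2,0.5],[0,0,0],0]
    - [[0,-0.2,0.8],[0,0,0],0]
    - [[0,-0.2,1],[0,0,0],0]
    - [[0,-0.2,1.1],[0,0,0],0]
    - [[0,-0.2,1.2],[0,0,0],0]
    - [[0,-0.2,1.3],[0,0,0],0]
    - [[0,-0.2,1.3],[0,0,0],0]
    - [[0,-0.2,1.3],[0,0,0],0]

```text
time_s: 34.85
position: [0.5125, -0.3149, 0.0821]
eef_rot: [-179.9, 0.1, 100.9]
force: [-8.9, 1.3, 22.2]
grip_width: 0.029
gripper_force: 15.0
```

Emit:
play_rows:
  increments:
    - [[0,0,-0.2],[0,0,0],0]
    - [[0,0,-0.2],[0,0,0],0.3]
    - [[0,0,-0.2],[0,0,0],0.4]
    - [[0,0,-0.2],[0,0,0],0.5]
    - [[0,0,-0.2],[0,0,0],0.6]
    - [[0,0,-0.2],[0,0,0],0.7]
    - [[0,0,-0.2],[0,0,0],0.8]
    - [[0,0,-0.2],[0,0,0],0.8]

```text
time_s: 35.85
position: [0.5128, -0.314, 0.0812]
eef_rot: [180.0, 0.0, 101.0]
force: [-0.4, -0.5, 0.3]
grip_width: 0.0699
gripper_force: 0.0
```

Emit:
play_rows:
  increments:
    - [[0,0,-1],[0,0,0],0.9]
    - [[0,0,-3],[0,0,0],0.9]
    - [[0,0,-6],[0,0,0],0.9]
    - [[0,0,-10],[0,0,0],0.9]
    - [[0,0,-14],[0,0,-8],1]
    - [[0,0,-16],[0,0,-16],1]
    - [[4,0,-16],[0,0,0],1]
    - [[8,0,-16],[0,0,0],1]

```text
time_s: 36.85
position: [0.4977, -0.2346, 0.2431]
eef_rot: [179.9, 0.1, 100.7]
force: [0.2, 0.5, -0.1]
grip_width: 0.0877
gripper_force: 0.0
```

```bash
python3 - <<'E'
from h import *
from workcell import arm,eyes
s=arm.state();print(s["joints"])
t=eyes.get_image("top");w=eyes.get_image("side")
M=lambda w:cv2.inRange(cv2.cvtColor(w["img"],cv2.COLOR_BGR2HSV),(10,110,60),(30,255,255))
for n,im,r in("top",t,(400,190,465,254)),("side",w,(322,140,378,182)):
    try:
        c=blob(M(im),r);print(n,cv2.boundingRect(c),proj(im,(.513,-.314,.096)),proj(im,(.513,-.314,.06)))
    except ValueError: print(n,"none")
cv2.imwrite("pics/c11.png",np.hstack([cv2.resize(t["img"][180:290,380:480],(400,440)),cv2.resize(w["img"][130:210,310:400],(390,440))]))
plan(s,(.438,.299,.24,9.5),(.438,.299,.109,9.5))
E
```

```text
[ 51.83676838  18.99896106 -40.73278408 102.98181183  13.8213277
  62.94035441  17.0412735 ]
top (413, 241, 2, 1) [434.54345057 221.75449626] [430.69863964 223.92572808]
side (347, 149, 10, 16) [352.17425172 151.22785492] [351.32276155 162.04130535]
(0.438, 0.299, 0.24, 9.5) shift [53.55, 4.05, 0.25] turn [0.15, -0.04, 91.21]
(0.438, 0.299, 0.109, 9.5) shift [0.0, -0.0, 13.1] turn [0.0, 0.0, 0.0]
```

View pics/c11.png

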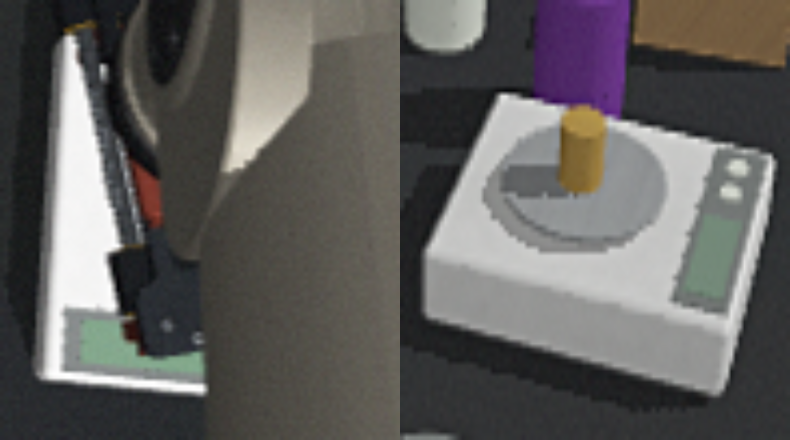

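Weight stands upright near the pan's centre (side crop (582,150)). Fetch the jar.

Emit:
play_rows:
  increments:
    - [[2,0,0],[0,0,8],1]
    - [[6,0.5,0],[0,0,18],1]
    - [[11,1,0],[0,0,28],1]
    - [[16,1.5,0],[0,0,38],1]
    - [[21,2,0],[0,0,48],1]
    - [[26,2.5,0],[0,0,58],1]
    - [[31,3,0],[0,0,68],1]
    - [[36,3.5,0],[0,0,78],1]

```text
time_s: 37.95
position: [0.4641, 0.1217, 0.2426]
eef_rot: [179.9, -0.1, 23.6]
force: [0.5, -0.2, -0.6]
grip_width: 0.0876
gripper_force: 0.0
```

```bash
python3 - <<'E'
from h import *
from workcell import arm
s=arm.state();print(s["joints"]);plan(s,(.438,.299,.24,9.5))
E
```

```text
[ 15.13120447  11.52588675 -41.75544619 111.54660549   8.90751812
  60.00039505 -96.9474798 ]
(0.438, 0.299, 0.24, 9.5) shift [4.69, -17.29, 0.25] turn [0.04, -0.11, 14.06]
```

Emit:
play_rows:
  increments:
    - [[1.2,-4,0],[0,0,7],1]
    - [[2.5,-9,0],[0,0,13.5],1]
    - [[3.8,-14,0],[0,0,13.5],1]
    - [[4.5,-16.9,0],[0,0,13.5],1]
    - [[4.6,-17.1,0],[0,0,13.5],1]
    - [[4.6,-17.1,3],[0,0,13.5],1]
    - [[4.6,-17.1,6],[0,0,13.5],1]
    - [[4.6,-17.1,6],[0,0,13.5],1]

```text
time_s: 38.95
position: [0.4365, 0.2928, 0.18]
eef_rot: [179.9, 0.2, 10.3]
force: [0.1, -0.2, 0.5]
grip_width: 0.0879
gripper_force: 0.0
```

```bash
python3 - <<'E'
from h import *
from workcell import arm,eyes
s=arm.state();print(s["joints"][6]);plan(s,(.4383,.2988,.109,9.5),(.4383,.2988,.30,9.5),(.5653,-.115,.30,10))
w=eyes.get_image("side");cv2.imwrite("pics/s12.png",w["img"])
E
```

```text
-136.18002724792441
(0.4383, 0.2988, 0.109, 9.5) shift [0.3, -0.57, 7.09] turn [0.14, 0.18, 0.77]
(0.4383, 0.2988, 0.3, 9.5) shift [0.0, 0.0, -19.1] turn [0.0, 0.0, 0.0]
(0.5653, -0.115, 0.3, 10) shift [5.7, 42.91, 0.0] turn [-0.0, 0.0, -0.5]
```

Emit:
play_rows:
  increments:
    - [[0.2,-0.4,0],[0,0,0.5],1]
    - [[0.2,-0.4,1],[0,0,0.5],1]
    - [[0.2,-0.4,2],[0,0,0.5],1]
    - [[0.2,-0.4,2.5],[0,0,0.5],1]
    - [[0.2,-0.4,2.5],[0,0,0.5],1]
    - [[0.2,-0.4,2.5],[0,0,0.5],1]
    - [[0.2,-0.4,2.5],[0,0,0.5],1]
    - [[0.2,-0.4,2.5],[0,0,0.5],1]

```text
time_s: 40.0
position: [0.4381, 0.2997, 0.1564]
eef_rot: [-180.0, -0.0, 9.9]
force: [-0.2, -0.5, -0.2]
grip_width: 0.0878
gripper_force: 0.0
```

```bash
python3 - <<'E'
from h import *
from workcell import arm,eyes
s=arm.state();plan(s,(.4383,.2988,.11,9.5))
E
```

```text
(0.4383, 0.2988, 0.11, 9.5) shift [0.0, 0.09, 4.64] turn [-0.0, -0.02, 0.35]
```

Emit:
play_rows:
  increments:
    - [[0,0.1,2],[0,0,0.4],1]
    - [[0,0.1,4],[0,0,0.4],1]
    - [[0,0.1,4.6],[0,0,0.4],1]
    - [[0,0.1,4.6],[0,0,0.4],0]
    - [[0,0.1,4.6],[0,0,0.4],0]
    - [[0,0.1,4.6],[0,0,0.4],0]
    - [[0,0.1,4.6],[0,0,0.4],0]
    - [[0,0.1,4.6],[0,0,0.4],0]
  newtons: 25

```text
time_s: 41.0
position: [0.4385, 0.2986, 0.1105]
eef_rot: [180.0, -0.0, 9.4]
force: [0.5, -0.9, 2.5]
grip_width: 0.0512
gripper_force: 25.0
```

Emit:
play_rows:
  increments:
    - [[0,0,0],[0,0,0],0]
    - [[0,0,0],[0,0,0],0]
    - [[0,0,-2],[0,0,0],0]
    - [[0,0,-6],[0,0,0],0]
    - [[0,0,-10],[0,0,0],0]
    - [[0,0,-14],[0,0,0],0]
    - [[0,0,-18],[0,0,0],0]
    - [[0,0,-19],[0,0,0],0]

```text
time_s: 42.0
position: [0.4385, 0.2998, 0.3032]
eef_rot: [-179.9, -0.2, 9.5]
force: [0.9, 1.0, -2.2]
grip_width: 0.0512
gripper_force: 25.0
```

Emit:
play_rows:
  increments:
    - [[0.3,2,0],[0,0,0],0]
    - [[1,8,0],[0,0,0],0]
    - [[1.9,14,0],[0,0,0],0]
    - [[2.7,20,0],[0,0,0],0]
    - [[3.5,26,0],[0,0,0],0]
    - [[4.3,32,0],[0,0,0],0]
    - [[5.1,38,0],[0,0,0],0]
    - [[5.6,42,0],[0,0,0],0]

```text
time_s: 43.0
position: [0.5617, -0.1098, 0.2986]
eef_rot: [-180.0, 0.1, 9.3]
force: [0.2, 0.9, -2.7]
grip_width: 0.0516
gripper_force: 25.0
```

Emit:
play_rows:
  increments:
    - [[0.1,0.9,0],[0,0,0],0]
    - [[0.1,0.9,2],[0,0,0],0]
    - [[0.1,0.9,6],[0,0,0],0]
    - [[0.1,0.9,10],[0,0,0],0]
    - [[0.1,0.9,14],[0,0,0],0]
    - [[0.1,0.9,16],[0,0,0],0]
    - [[0.1,0.9,17],[0,0,0],0]
    - [[0.1,0.9,17],[0,0,0],0]

```text
time_s: 44.0
position: [0.5644, -0.1144, 0.1297]
eef_rot: [-180.0, 0.1, 9.5]
force: [0.2, 0.6, -2.2]
grip_width: 0.0513
gripper_force: 25.0
```

```bash
python3 - <<'E'
from h import *
from workcell import arm,eyes
s=arm.state();print(s["force"],s["position"]);plan(s,(.5653,-.115,.110,10))
E
```

```text
[ 0.16265492  0.63582401 -2.24563835] [ 0.56438817 -0.11436676  0.12971585]
(0.5653, -0.115, 0.11, 10) shift [0.08, 0.08, 1.97] turn [-0.05, 0.06, -0.49]
```

Emit:
play_rows:
  increments:
    - [[0.1,0.1,0.7],[0,0,0],0]
    - [[0.1,0.1,1.3],[0,0,0],0]
    - [[0.1,0.1,1.7],[0,0,0],0]
    - [[0.1,0.1,1.9],[0,0,0],0]
    - [[0.1,0.1,2],[0,0,0],0]
    - [[0.1,0.1,2.1],[0,0,0],0]
    - [[0.1,0.1,2.1],[0,0,0],0]
    - [[0.1,0.1,2.1],[0,0,0],0]

```text
time_s: 45.0
position: [0.5663, -0.116, 0.1095]
eef_rot: [180.0, -0.0, 9.5]
force: [-0.7, -0.5, 1.0]
grip_width: 0.0511
gripper_force: 25.0
```

Emit:
play_rows:
  increments:
    - [[0,0,0],[0,0,0],0.6]
    - [[0,0,0],[0,0,0],0.7]
    - [[0,0,0],[0,0,0],1]
    - [[0,0,0],[0,0,0],1]
    - [[0,0,-1],[0,0,0],1]
    - [[0,0,-5],[0,0,0],1]
    - [[0,0,-10],[0,0,0],1]
    - [[0,0,-13],[0,0,0],1]

```text
time_s: 46.0
position: [0.5669, -0.1158, 0.2425]
eef_rot: [179.9, -0.2, 9.5]
force: [0.5, 0.0, 0.3]
grip_width: 0.0877
gripper_force: 0.0
```

```bash
python3 - <<'E'
from h import *
from workcell import arm,eyes
s=arm.state();print(s["joints"][6]);plan(s,(.5458,.3173,.24,9.5),(.5458,.3173,.128,9.5),(.5458,.3173,.30,9.5),(.5427,-.0033,.30,10))
E
```

```text
-84.98985763121826
(0.5458, 0.3173, 0.24, 9.5) shift [5.03, -43.07, 0.22] turn [0.06, -0.19, -0.04]
(0.5458, 0.3173, 0.128, 9.5) shift [0.0, -0.0, 11.2] turn [0.0, 0.0, 0.0]
(0.5458, 0.3173, 0.3, 9.5) shift [0.0, 0.0, -17.2] turn [0.0, 0.0, 0.0]
(0.5427, -0.0033, 0.3, 10) shift [-5.6, 31.57, 0.0] turn [-0.0, 0.0, -0.5]
```

Emit:
play_rows:
  increments:
    - [[0.3,-3,0],[0,0,0],1]
    - [[1,-9,0],[0,0,0],1]
    - [[1.7,-15,0],[0,0,0],1]
    - [[2.4,-21,0],[0,0,0],1]
    - [[3.1,-27,0],[0,0,0],1]
    - [[3.9,-33,0],[0,0,0],1]
    - [[4.6,-39,0],[0,0,0],1]
    - [[5,-43,0],[0,0,0],1]

```text
time_s: 47.0
position: [0.5437, 0.3198, 0.2401]
eef_rot: [-179.9, -0.0, 9.6]
force: [1.7, -0.1, 0.5]
grip_width: 0.0876
gripper_force: 0.0
```

Emit:
play_rows:
  increments:
    - [[0,0,0],[0,0,0],1]
    - [[0,0,0],[0,0,0],1]
    - [[0,0,2],[0,0,0],1]
    - [[0,0,5],[0,0,0],1]
    - [[0,0,6],[0,0,0],1]
    - [[0,0,6],[0,0,0],1]
    - [[0,0,6],[0,0,0],1]
    - [[0,0,6],[0,0,0],1]

```text
time_s: 48.0
position: [0.5451, 0.3167, 0.1801]
eef_rot: [-180.0, -0.1, 9.4]
force: [-0.9, 0.2, 0.2]
grip_width: 0.088
gripper_force: 0.0
```

```bash
python3 - <<'E'
from h import *
from workcell import arm,eyes
s=arm.state();print(s["joints"][6]);plan(s,(.5458,.3173,.128,9.5))
E
```

```text
-132.47426033918225
(0.5458, 0.3173, 0.128, 9.5) shift [0.07, -0.04, 5.22] turn [-0.04, -0.09, -0.05]
```

Emit:
play_rows:
  increments:
    - [[0.1,0,2],[0,0,0],1]
    - [[0.1,0,4],[0,0,0],1]
    - [[0.1,0,5.2],[0,0,0],0.7]
    - [[0.1,0,5.2],[0,0,0],0.5]
    - [[0.1,0,5.2],[0,0,0],0]
    - [[0.1,0,5.2],[0,0,0],0]
    - [[0.1,0,5.2],[0,0,0],0]
    - [[0.1,0,5.2],[0,0,0],0]
  newtons: 25

```text
time_s: 49.0
position: [0.5458, 0.3166, 0.1275]
eef_rot: [-180.0, -0.0, 9.4]
force: [-0.6, 0.5, 0.4]
grip_width: 0.0312
gripper_force: 0.0
```

Emit:
play_rows:
  increments:
    - [[0,0,0],[0,0,0],0]
    - [[0,0,0],[0,0,0],0]
    - [[0,0,0],[0,0,0],0]
    - [[0,0,-3],[0,0,0],0]
    - [[0,0,-7],[0,0,0],0]
    - [[0,0,-12],[0,0,0],0]
    - [[0,0,-16],[0,0,0],0]
    - [[0,0,-17.5],[0,0,0],0]

```text
time_s: 50.0
position: [0.5462, 0.317, 0.3042]
eef_rot: [-179.9, -0.2, 9.4]
force: [-0.8, -0.1, -2.7]
grip_width: 0.0296
gripper_force: 25.0
```

```bash
python3 - <<'E'
from h import *
from workcell import arm,eyes
s=arm.state();print(s["joints"][6],s["grip_width"],s["force"]);plan(s,(.5427,-.0033,.30,10))
E
```

```text
-128.743967861418 0.02964937492638284 [-0.81947741 -0.07371297 -2.73291972]
(0.5427, -0.0033, 0.3, 10) shift [-5.6, 31.54, 0.38] turn [-0.06, -0.16, -0.55]
```

Emit:
play_rows:
  increments:
    - [[-0.4,2,0],[0,0,0],0]
    - [[-1.1,6,0],[0,0,0],0]
    - [[-2.1,12,0],[0,0,0],0]
    - [[-3.2,18,0],[0,0,0],0]
    - [[-4.4,25,0],[0,0,0],0]
    - [[-5.3,30,0],[0,0,0],0]
    - [[-5.6,31.5,0],[0,0,0],0]
    - [[-5.6,31.5,0],[0,0,0],0]

```text
time_s: 51.0
position: [0.5409, -0.0055, 0.3003]
eef_rot: [-180.0, 0.2, 9.3]
force: [-0.1, 0.5, -1.6]
grip_width: 0.0293
gripper_force: 25.0
```

Emit:
play_rows:
  increments:
    - [[0,0,1],[0,0,0],0]
    - [[0,0,4],[0,0,0],0]
    - [[0,0,8],[0,0,0],0]
    - [[0,0,12],[0,0,0],0]
    - [[0,0,14],[0,0,0],0]
    - [[0,0,15.5],[0,0,0],0]
    - [[0,0,15.5],[0,0,0],0]
    - [[0,0,15.5],[0,0,0],0]

```text
time_s: 52.0
position: [0.5428, -0.0028, 0.1479]
eef_rot: [-180.0, -0.1, 9.5]
force: [0.3, 0.5, -1.2]
grip_width: 0.0294
gripper_force: 25.0
```

```bash
python3 - <<'E'
from h import *
from workcell import arm,eyes
s=arm.state();print(s["force"]);plan(s,(.5427,-.0033,.1265,9.5))
E
```

```text
[ 0.31118105  0.46033481 -1.1552659 ]
(0.5427, -0.0033, 0.1265, 9.5) shift [-0.02, 0.05, 2.14] turn [-0.0, -0.08, -0.01]
```

Emit:
play_rows:
  increments:
    - [[0,0,0.7],[0,0,0],0]
    - [[0,0,1.3],[0,0,0],0]
    - [[0,0,1.7],[0,0,0],0]
    - [[0,0,1.9],[0,0,0],0]
    - [[0,0,2.1],[0,0,0],0]
    - [[0,0,2.15],[0,0,0],0]
    - [[0,0,2.15],[0,0,0],0]
    - [[0,0,2.15],[0,0,0],0]

```text
time_s: 53.0
position: [0.5426, -0.0032, 0.1263]
eef_rot: [180.0, -0.1, 9.5]
force: [-2.5, 0.3, 5.5]
grip_width: 0.0295
gripper_force: 25.0
```

Emit:
play_rows:
  increments:
    - [[0,0,0],[0,0,0],0.4]
    - [[0,0,0],[0,0,0],0.6]
    - [[0,0,0],[0,0,0],0.8]
    - [[0,0,0],[0,0,0],0.8]
    - [[0,0,0],[0,0,0],0.8]
    - [[0,0,-2],[0,0,0],0.8]
    - [[0,0,-7],[0,0,0],0.8]
    - [[0,0,-12],[0,0,0],0.8]

```text
time_s: 54.0
position: [0.5418, -0.0034, 0.2468]
eef_rot: [-180.0, 0.0, 9.5]
force: [1.5, -0.3, -0.2]
grip_width: 0.0701
gripper_force: 0.0
```

Emit:
play_rows:
  increments:
    - [[0,-3,-4],[0,0,0],0.8]
    - [[0,-9,-6],[0,0,0],0.8]
    - [[0,-15,-6],[0,0,0],0.8]
    - [[0,-21,-6],[0,0,0],0.8]
    - [[0,-27,-6],[0,0,0],0.8]
    - [[0,-30,-6],[0,0,0],0.8]
    - [[0,-30,-6],[0,0,0],0.8]
    - [[0,-30,-6],[0,0,0],0.8]

```text
time_s: 55.0
position: [0.4933, 0.2913, 0.3054]
eef_rot: [179.9, 0.0, 9.4]
force: [0.2, 0.1, 0.2]
grip_width: 0.0707
gripper_force: 0.0
```

```bash
python3 - <<'E'
from h import *
from workcell import arm,eyes
t=eyes.get_image("top");w=eyes.get_image("side")
for n,X in dict(bcap=(.5427,-.0033,.153),jcap=(.5653,-.115,.138),wt=(.5128,-.314,.096)).items():
    print(n,"top crop",(proj(t,X)-[265,140])*[3,3],"side",proj(w,X))
M=cv2.inRange(cv2.cvtColor(t["img"],cv2.COLOR_BGR2HSV),(10,110,60),(30,255,255))
c=blob(M,(400,190,465,254));print("weight",cv2.boundingRect(c),(proj(t,(.5128,-.314,.096))))
cv2.imwrite("pics/end.png",np.vstack([cv2.resize(t["img"][140:290,265:485],None,fx=3,fy=3)[:, :],cv2.resize(w["img"][130:280,265:485],None,fx=3,fy=3)])[:600] if 0 else cv2.resize(t["img"][140:290,265:485],None,fx=3,fy=3))
E
```

```text
bcap top crop [ 70.29860808 188.49854249] side [315.33007101 201.17434738]
jcap top crop [233.06414293 161.16416485] side [317.38987265 175.85551631]
wt top crop [508.64206575 245.53968795] side [352.24476212 151.23738052]
weight (425, 216, 17, 15) [434.54735525 221.84656265]
```

View pics/end.png

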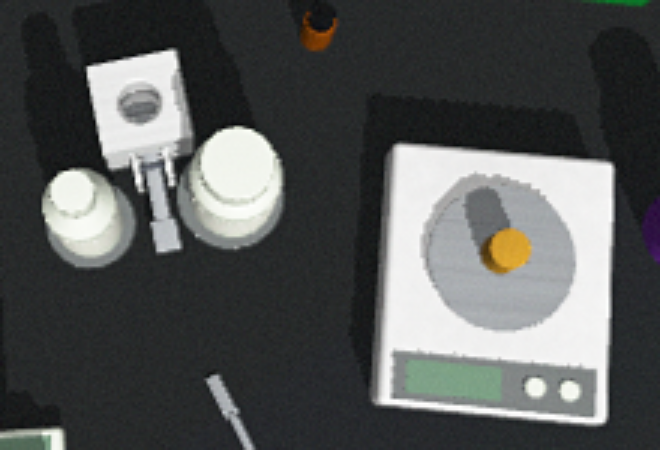

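Top view: jar cap (237,163), bottle cap (74,192) and weight (510,248 on the pan centred at (502,255), raised by parallax) all lie within about 3 mm of the wanted positions and stand upright. Hand in.

```bash
python3 -c "
from workcell import arm
print(arm.finish_job())"
```

```text
the job is handed in; nothing more can be done
None
```

I handed the job in at about 55 s: the weight stands on the balance pan, with the jar on the larger mat and the bottle on the smaller one, all upright and within about 3 mm of centre in the last picture. The hand-in gave no verdict.

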